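Fit droppers to the flavour vials and put the stoppers away

ROBOT

A 6-joint arm with a two-finger parallel gripper is mounted at the origin on the work surface. World frame = base frame: x ahead of the robot, y to its left, z up, the work surface at z = 0. Lengths are in m, angles in rad, forces in N, time in s.
With the tool pointing down it reaches from about 0.275 to 0.85 m from the base axis. Payload 5.2 kg.
Tool frame: the origin (TCP) lies at the centre of the arm's flange, where the gripper is bolted on; the fingertips stand 173 mm ahead of it and the grasp point (between the pads) lies 155 mm ahead of it; z points along the fingers, y is the line along which they close (so a half turn about z gives the same grasp; the last joint's range is limited). The gripper opens to 85 mm and grips with 20 to 120 N. Pads are 22 mm wide; open, the fingers measure 114 mm over their backs; the gripper's body (76 mm by 85 mm) begins 54 mm behind the grasp point. The pads swing forward as they close: fully open they stand 13 mm farther back than shut.
Start: joints at [1.009, 0.259, 1.535, -0, 1.348, -0.203], TCP at [0.193, 0.515, 0.405] pointing down, gripper open.
Joint ranges: [-3.14, 3.14], [-0.91, 2.08], [0.19, 2.58], [-1.22, 4.36], [0.22, 2.71], [-3.12, 3.12]. Speed limits (rad/s): [2.57, 2.57, 3.14, 3.14, 3.14, 3.14].

INTERFACE

Orientations are given as a rotation vector (axis times angle).
In Python, from bench import env gives the robot as it stands.
- The arm moves only by the tool step_arm, never from a script. Its argument "steps" is a list of rows, each a list of 4 numbers: the shift along the tool's x, y, z in mm, then the turn about the tool's z in rad. In form: [[x, y, z, spin], ...]. A call has 1 to 12 rows; each row is the pose to reach, as a shift and turn from the pose commanded when the call began, along the tool's axes at that moment; what a row does not reach only later rows make up. A row lasts 1/8 s, in which the tool goes at most 62.5 mm and 10.7 degrees, less where a joint would pass 70% of its speed; a pose out of reach is approached as far as the arm can. A call with a gripper value outside its range is refused whole. "hand" is the finger opening in mm, from 0 to 85.4, set as the call begins (left out, the last holds). The fingers move at their own pace and stop on an object; the grip force is fixed at half the most. Time passes only in rows, so rows that repeat a pose let the fingers close. It gives the time, the measured TCP pose, the force, the opening and the grip force at its end, in the units of the state.
- env.sense(): the state, without advancing time (a new reading comes with each control period).
- env.read_camera(name): name is "side" or "top" or "wrist"; returns a dict with "color" (420x560x3 uint8, red, green, blue), "fx", "fy", "cx", "cy" (pixels), "rvec" (rotation vector, rad) and "tvec" (3), from world to camera coordinates, as OpenCV has them. Camera axes: x right, y down, z forward; pixel columns grow to the right and rows downward; lengths in m; the calibration is good to about 2 mm. A picture is of the moment at which its call begins. There is no depth.
- env.hand_in(): hands the job in; it is judged then, once.
Trained networks look in a picture, given as the dict that the camera call returned (one of the last four; its "shot" number tells which), for a name from the list of things; names that differ only in an ending like _2 or _b are one class to them, and where a whole thing is asked for, a point or a joint stands for the part that bears it (a point fixed in the world has none). Each returns a list of dicts, best first, with "conf" (0 to 1); they miss things now and then, are a little off and sometimes report something else, mostly with a low value. They report only what shows in the picture. A call takes as long as a camera call. They do not tell look-alikes from the thing itself.
- env.search_frame(thing, picture): "position" ([x, y, z] in m, in world coordinates, good to about 4 mm: the middle of the surface that is visible of it).
- env.silhouettes(thing, picture): "pixels" (420x560 bool, what is visible of it).
- env.landmark_of(thing, picture): "position" ([x, y, z] in m, in world coordinates, good to about 4 mm: a listed point, or the origin of a listed thing).
The state is a dict: "time_s": time; "q": joint angles; "joint_velocities": joint speeds; "joint_efforts": joint torques, N m; "position": TCP position; "orientation": TCP orientation; "ft_force": force on the tool from outside, world axes, zero at the start; "wrist_torque": the same for the moment, N m; "width": finger opening in m; "grasp_force": force on a finger pad.
Only numpy, scipy, OpenCV 4.12 (cv2) and the standard library are available. Lean on these libraries where they do the work, as an engineer would, in place of code of your own. Each camera call takes 0.05 s, during which the arm holds its last target. There are 200 camera calls.

TASK

Move every dropper from the draining stand into a flavour vial in the rack, one to a vial, pushing it down until it snaps home with its black collar on the rim: use the vial that already stands open, and pull the snug stoppers from only as many others as the droppers need, so that in the end every vial is closed by a dropper or by its own stopper. Put every stopper that is off, with the one lying on the worktop, into the upper drawer of the small white-fronted chest, and leave that drawer fully closed. Leave the other things on the worktop where they stand.

Things in the scene. Friction and masses are not known exactly. Their poses are not given: they have to be found in the camera images.
- rack: vial rack, fixed: beech block 60 (x) x 250 (y) x 25 mm, origin under its centre, z up; five amber glass vials set fast in it in a row along its y, 50 mm apart, vial 1 at -y. Vial body 33 mm wide; neck the top 18 mm, 20 mm wide; bore 12 mm wide; free inside to 62 mm under the rim. A springy seal 6 mm under the rim holds what is pushed in
- vial1 (a point): centre of the mouth of vial 1, at the rim, 92 mm over the worktop; axes as the rack's
- vial2 (a point): centre of the mouth of vial 2, at the rim, 92 mm over the worktop; axes as the rack's
- vial3 (a point): centre of the mouth of vial 3, at the rim, 92 mm over the worktop; axes as the rack's
- vial4 (a point): centre of the mouth of vial 4, at the rim, 92 mm over the worktop; axes as the rack's
- vial5 (a point): centre of the mouth of vial 5, at the rim, 92 mm over the worktop; axes as the rack's
- dropper1: push-fit dropper, 20 g, 108 mm long; origin: its tip, z up its axis. Tip 4 mm wide to 13 mm up; glass stem 6.5 wide; white ball bead 10 wide, centred 51.7 up; black collar 21 wide from 62 to 82 mm up (grip it); red bulb 15 wide to 108 up. The bead meets a vial's seal when the collar is 8 mm over the rim; 5 to 8 N snaps it home, collar on the rim. May be absent
- dropper2: another such dropper, perhaps absent. All hang upright in the fixed steel draining stand, collar on its plate: 55 x 200 x 5 mm, top 88 mm over the worktop, with a row of four 14 mm square holes 50 mm apart, 1 to 4; some holes are empty
- dropper3: another such dropper, perhaps absent
- dropper4: another such dropper, perhaps absent
- stopper1: snug stopper in vial 1 at the start, 20 g; origin: centre of the knob's underside, z up its axis. White knob 22 mm wide, 20 tall above it, on the rim; below it a grey plug 6.5 wide with a ball bead 10 wide, end 15.3 mm down. The seal holds it: a straight pull of 5 to 8 N frees it within 10 mm. One of stoppers 1 to 5 is absent: its vial is the open one
- stopper2: such a stopper, in vial 2 at the start, or absent (vial 2 open)
- stopper3: such a stopper, in vial 3 at the start, or absent (vial 3 open)
- stopper4: such a stopper, in vial 4 at the start, or absent (vial 4 open)
- stopper5: such a stopper, in vial 5 at the start, or absent (vial 5 open)
- stopper6: the same kind of stopper, loose on the worktop, standing on its knob, plug up, at the start (its z then points down, origin 20 mm over the worktop)
- chest_drawer0 (a joint): opening of the upper drawer of the small fixed chest (220 mm deep, 200 wide, 140 tall, wood, two white drawer fronts), in m: 0 closed, 0.149 at most; about 1 N of friction. It slides out along -x of the handle frame. The lower drawer is not needed
- chest_drawer0_handle (a point): middle of the upper drawer's steel bar handle, 100 mm long along y of this frame, 11 mm thick, 35 mm out from the drawer front (which lies towards +x), 103 mm over the worktop, 37 mm under the chest's top; moves with the drawer. The lower drawer's handle is 58 mm below
- drawer_floor (a point): centre of the upper drawer's inner floor, 80 mm over the worktop, moves with it; axes as the handle's, which is 144 mm to its -x. Inside: 87 mm to -x and +x, 79 mm to -y and +y, walls 38 mm tall, front panel's top 48 mm over the floor. Opened by q, it is uncovered from above for x below q - 0.094 m
- mug: white mug, 80 mm across, 90 mm tall, handle to its +y; a bystander, origin at the centre of its underside
- sponge: yellow sponge, 100 x 65 x 30 mm; a bystander, origin at the centre of its underside
- jar: glass jar with steel lid, 70 mm across, 100 mm tall; a bystander, origin at the centre of its underside
- bowl: blue bowl, 100 mm across, 45 mm tall; a bystander, origin at the centre of its underside
- soap: green soap bottle, 64 mm across, 180 mm tall; a bystander, origin at the centre of its underside
There are look-alikes about, which are no part of the job. Leave any turquoise or yellow look-alike of the dropper2 alone.

How it is judged:
By the outcome, as a careful person would: the job done as asked, in the order asked, and still so for the second after the job is handed in, with the robot touching nothing.
Of dropper1, dropper2, dropper3, dropper4 only 3 to 4 are there at a start; the rules pass over those that are not, and their reading is None.
Of stopper1, stopper2, stopper3, stopper4, stopper5 only 4 to 4 are there at a start; the rules pass over those that are not, and their reading is None.
At some moment in a run one of stopper6 may be knocked a few centimetres aside while the robot is not near it.
It also fails if it takes over 210 s, if anything falls off the work surface, if the arm or the gripper's body presses on something with over 40 N, if the wrist force passes 120 N, or if a joint passes its speed limit or range.

## Working session

There is one attempt and no reset: what is moved stays moved. The work goes in short steps, Python scripts to look and compute and a tool call to move; the robot and the scene stay as the last step left them, time stands still between calls to the robot, and variables do not carry over. Pictures are saved under pics/ and viewed, at most 14 in all, crops included, and the job is handed in when it is done.

Besides the shell and the picture viewer there is one more tool, called after "Request:" by a JSON object that holds its "method" and its "body", one argument or row to a line. step_arm: Moves the arm, as the interface text tells. Its arguments: {"type":"object","properties":{"steps":{"type":"array","items":{"type":"array","items":{"type":"number"}}},"hand":{"type":"number"}},"required":["steps"]}

```bash
mkdir -p pics; ls; cat > h.py <<'E'
import numpy as np, cv2
from bench import env
def shot(n,save=None):
    p=env.read_camera(n)
    if save: cv2.imwrite('pics/'+save,p['color'][:,:,::-1])
    return p
def lm(t,p,k=3,f='landmark_of'):
    r=getattr(env,f)(t,p)
    for d in r[:k]: print(t,f[:4],np.round(d['position'],4),round(d['conf'],2))
    return r
def proj(P,p):
    return cv2.projectPoints(np.array(P,float).reshape(-1,3),np.array(p['rvec']),np.array(p['tvec']),np.array([[p['fx'],0,p['cx']],[0,p['fy'],p['cy']],[0,0,1.]]),None)[0].reshape(-1,2)
def ray(uv,p,z):
    R=cv2.Rodrigues(np.array(p['rvec'],float))[0];t=np.array(p['tvec'],float)
    d=R.T@np.array([(uv[0]-p['cx'])/p['fx'],(uv[1]-p['cy'])/p['fy'],1]);c=-R.T@t
    return c+d*(z-c[2])/d[2]
def tool(w):  # world shift (m)-> tool mm
    s=env.sense();R=cv2.Rodrigues(np.array(s['orientation'],float))[0]
    return R.T@np.array(w)*1000
E
python3 - <<'E'
from h import *
a=shot('top','top1.png');b=shot('side','side1.png')
for n,p in(('top',a),('side',b)):
    print(n)
    for t in ['rack','vial1','vial5','dropper1','stopper1','stopper6','chest_drawer0_handle','drawer_floor','mug','sponge','jar','bowl','soap']: lm(t,p,8 if t[:4] in('drop','stop') else 1)
s=env.sense();print(s['position'],s['orientation'],s['width']);print(cv2.Rodrigues(np.array(s['orientation']))[0].round(3))
E
```

```text
pics
top
rack land [ 0.6441  0.1147 -0.004 ] 0.61
vial1 land [0.642  0.0195 0.0968] 0.96
vial5 land [0.642  0.0195 0.0968] 0.96
dropper1 land [0.4707 0.1476 0.0272] 0.65
dropper1 land [0.4669 0.1012 0.0256] 0.63
dropper1 land [ 0.5577  0.0408 -0.0053] 0.57
dropper1 land [ 0.3981  0.0627 -0.0021] 0.55
dropper1 land [0.4718 0.0478 0.0287] 0.53
stopper1 land [0.5078 0.3529 0.0207] 0.65
stopper1 land [0.645  0.1157 0.0901] 0.52
stopper1 land [0.6601 0.2189 0.0931] 0.43
stopper1 land [0.6403 0.0199 0.0858] 0.42
stopper1 land [0.6512 0.1665 0.0929] 0.4
stopper6 land [0.5078 0.3529 0.0207] 0.65
stopper6 land [0.645  0.1157 0.0901] 0.52
stopper6 land [0.6601 0.2189 0.0931] 0.43
stopper6 land [0.6403 0.0199 0.0858] 0.42
stopper6 land [0.6512 0.1665 0.0929] 0.4
chest_drawer0_handle land [ 0.5525 -0.308   0.0979] 0.66
drawer_floor land [ 7.773e-01 -6.500e-02  1.000e-04] 0.31
mug land [0.672  0.3478 0.0043] 0.63
sponge land [ 0.3353  0.1845 -0.0017] 0.57
jar land [ 0.778  -0.0669  0.0022] 0.81
bowl land [0.7657 0.1089 0.0008] 0.91
soap land [0.6021 0.4694 0.002 ] 0.84
side
rack land [ 0.6463  0.
[... 386 characters left out ...]
8] 0.44
stopper1 land [0.6478 0.1242 0.0936] 0.41
stopper6 land [0.6544 0.1702 0.09  ] 0.64
stopper6 land [0.6467 0.0198 0.0897] 0.47
stopper6 land [0.6546 0.2185 0.0898] 0.44
stopper6 land [0.6478 0.1242 0.0936] 0.41
chest_drawer0_handle land [ 0.5535 -0.3008  0.0999] 0.78
drawer_floor land [ 0.6905 -0.291   0.0791] 0.67
mug land [0.6538 0.222  0.0917] 0.74
sponge land [ 0.3308  0.1821 -0.0016] 0.68
jar land [ 0.7823 -0.0618 -0.001 ] 0.89
bowl land [ 0.7634  0.1105 -0.001 ] 0.81
soap land [0.6069 0.4743 0.0018] 0.83
[0.19311432 0.51499101 0.40470151] [-5.60577139e-01 -3.09115206e+00  3.59700173e-05] 0.08551117232438499
[[-0.936  0.351 -0.   ]
 [ 0.351  0.936 -0.   ]
 [ 0.    -0.    -1.   ]]
```

View pics/top1.png

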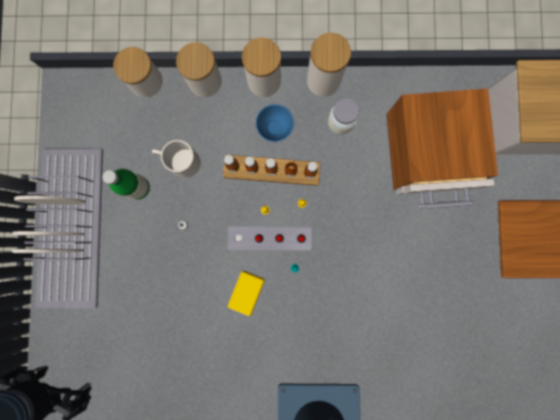

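View pics/side1.png

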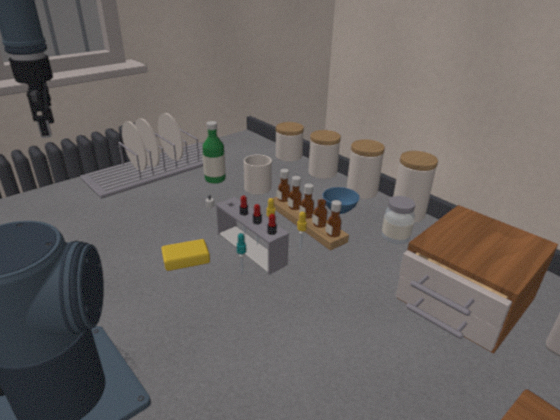

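Top view: three red droppers stand in holes at px (259,238), (279,238) and (301,238). The hole at (239,238) is empty. The open vial is at (291,169), which is vial 2. Stopper6 is at (182,225). The look-alikes are yellow (265,210), yellow (301,203) and turquoise (295,268), and I'll leave those alone. The side view agrees. Next I'll move the wrist camera over the stand and rack.

Request:
{"method": "step_arm", "body": {
  "steps": [
    [-449,-259,-40,1.28],
    [-449,-259,-40,1.28],
    [-449,-259,-40,1.28],
    [-449,-259,-40,1.28],
    [-449,-259,-40,1.28],
    [-449,-259,-40,1.28],
    [-449,-259,-40,1.28],
    [-449,-259,-40,1.28],
    [-449,-259,-40,1.28],
    [-449,-259,-40,1.28],
    [-449,-259,-40,1.28],
    [-449,-259,-40,1.28]
  ]
}}

```text
time_s: 2.9
position: [0.5216, 0.1162, 0.4448]
orientation: [-2.293, -2.147, 0.0]
ft_force: [0.8, 0.6, 0.2]
width: 0.0853
grasp_force: 0.0
```

```bash
python3 - <<'E'
from h import *
a=shot('wrist','w1.png')
R=cv2.Rodrigues(np.array(a['rvec']))[0];print('cam',-R.T@a['tvec'],R[2])
for t in ['rack','vial2','dropper1','stopper1']: lm(t,a,8)
s=env.sense();print(s['position'],s['q']);print(cv2.Rodrigues(np.array(s['orientation']))[0].round(3))
E
```

```text
cam [0.52702677 0.19365696 0.41348164] [-0.02102706 -0.3008454  -0.95344109]
rack land [0.6591 0.2182 0.0928] 0.64
rack land [ 0.6513  0.1194 -0.0046] 0.56
vial2 land [0.6427 0.0682 0.0943] 0.96
vial2 land [0.6494 0.1233 0.0903] 0.93
vial2 land [0.6388 0.0184 0.0848] 0.92
vial2 land [0.6535 0.1657 0.0943] 0.72
vial2 land [0.6582 0.2181 0.0893] 0.69
dropper1 land [ 0.3995  0.0641 -0.0007] 0.95
dropper1 land [0.4719 0.0968 0.0239] 0.79
dropper1 land [0.4674 0.1463 0.025 ] 0.74
dropper1 land [0.5546 0.0407 0.004 ] 0.7
dropper1 land [0.5409 0.1336 0.0039] 0.69
stopper1 land [0.6488 0.1213 0.0919] 0.88
stopper1 land [0.6605 0.2206 0.0905] 0.83
stopper1 land [0.6443 0.0198 0.0909] 0.82
stopper1 land [0.65   0.1702 0.0933] 0.78
stopper1 land [0.6367 0.0194 0.0892] 0.51
stopper1 land [ 0.777  -0.0635  0.0011] 0.15
[0.52222837 0.11544235 0.44488428] [8.87791552e-03 2.07016673e-01 1.50369026e+00 8.71010751e-06
 1.43061848e+00 7.57554309e-02]
[[ 0.067  0.998  0.   ]
 [ 0.998 -0.067  0.   ]
 [ 0.     0.    -1.   ]]
```

View pics/w1.png

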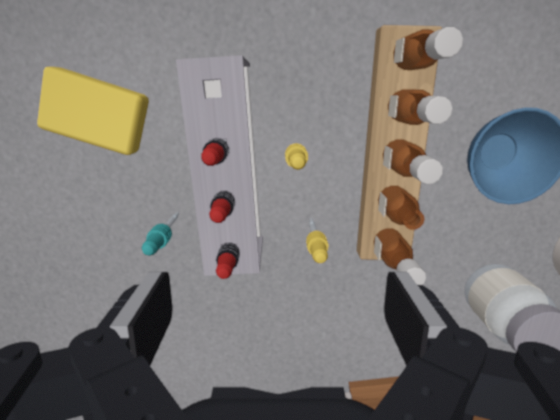

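Wrist view: red droppers at (212,153), (220,209) and (226,263), with the hole at (213,89) empty. The open vial is at (402,207), four white knobs are on the others. The yellow ones (296,156), (317,246) and the turquoise one (156,238) are the look-alikes. Next I'll fit exact positions.

```bash
cat > m.py <<'E'
from h import *
def red(p):
    c=cv2.cvtColor(p['color'],cv2.COLOR_RGB2HSV);m=((c[...,0]<8)|(c[...,0]>172))&(c[...,1]>170)&(c[...,2]>70)
    n,l,st,ce=cv2.connectedComponentsWithStats(m.astype(np.uint8))
    return [(ce[i],st[i,4]) for i in range(1,n) if st[i,4]>12]
def line(P,sp,idx):  # fit centre+yaw to equally spaced points
    P=np.array(P)[:,:2];idx=np.array(idx,float)
    A=np.polyfit(idx,P,1);return A
E
python3 - <<'E'
from m import *
for n in('wrist','top'):
    p=shot(n)
    for c,a in red(p): print(n,c.round(1),a,ray(c,p,.121).round(4))
    hsv=cv2.cvtColor(p['color'],cv2.COLOR_RGB2HSV)
    m=((hsv[...,1]<40)&(hsv[...,2]>(170 if n=='wrist' else 150))).astype(np.uint8)
    k,l,st,ce=cv2.connectedComponentsWithStats(m)
    for i in range(1,k):
        w=ray(ce[i],p,.102)
        if .6<w[0]<.7 and -.02<w[1]<.25 and st[i,4]>15: print(n,'knob',ce[i].round(1),st[i],w.round(4))
    V=[d['position'] for d in env.landmark_of('vial2',p)];print(n,np.round(V,4).tolist())
p=shot('wrist')
cv2.imwrite('pics/crop1.png',cv2.resize(p['color'][40:290,170:470,::-1],None,fx=2.4,fy=2.4))
E
```

```text
wrist [211.3 152.7] 325 [0.4712 0.1477 0.121 ]
wrist [218.6 208.7] 326 [0.4716 0.1004 0.121 ]
wrist [224.3 263.7] 321 [0.4707 0.0494 0.121 ]
wrist knob [446.9  39.7] [434  26  27  29 619] [0.6613 0.2201 0.102 ]
wrist knob [437.1 107.8] [425  95  26  27 558] [0.6569 0.169  0.102 ]
wrist knob [428.1 169.1] [416 157  25  25 499] [0.6524 0.1181 0.102 ]
wrist knob [415.2 272.8] [405 261  20  23 248] [0.6458 0.0186 0.102 ]
wrist [[0.6431, 0.0666, 0.091], [0.6582, 0.2164, 0.0937], [0.6549, 0.1684, 0.0943], [0.65, 0.1222, 0.0924], [0.6415, 0.0217, 0.0876], [0.6437, 0.0183, 0.0947]]
top [278.9 237.8] 25 [0.4709 0.098  0.121 ]
top []
```

View pics/crop1.png

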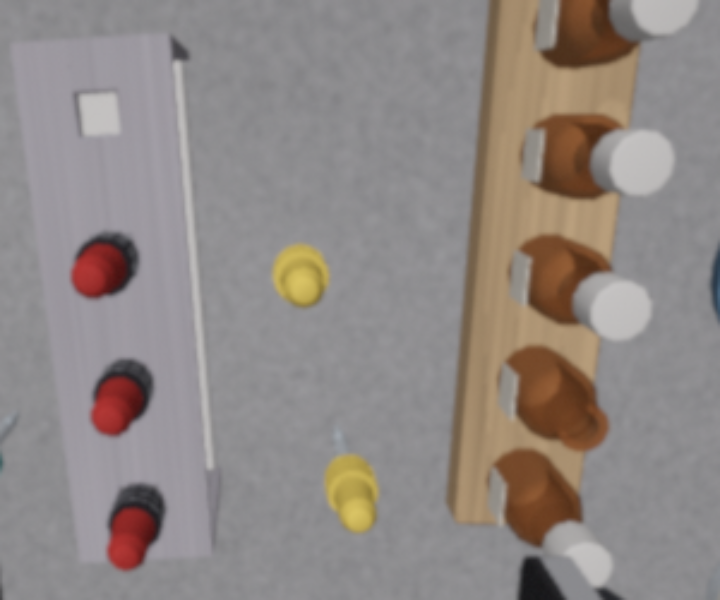

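The crop confirms three red droppers and that vial 2 (crop px 580,420) is the open one. I'll check fingertip reach from the image, then approach dropper A at (0.471, 0.149).

```bash
python3 - <<'E'
from h import *
p=shot('wrist');s=env.sense();T=np.array(s['position']);R=cv2.Rodrigues(np.array(s['orientation']))[0]
for d in(.15,.16,.173): print(d,proj([T+R@[x,y,d] for y in(-.0427,.0427) for x in(-.011,.011)],p).round(0).tolist())
print(tool([.471-T[0],.149-T[1],.320-T[2]]))
E
```

```text
0.15 [[165.0, 333.0], [160.0, 281.0], [390.0, 333.0], [395.0, 281.0]]
0.16 [[172.0, 317.0], [168.0, 268.0], [382.0, 317.0], [387.0, 268.0]]
0.173 [[181.0, 300.0], [176.0, 254.0], [374.0, 300.0], [379.0, 254.0]]
[ 30.6105317  -53.78347469 124.68774727]
```

Request:
{"method": "step_arm", "body": {
  "steps": [
    [30,-53,120,-0.06],
    [30,-53,120,-0.06],
    [30,-53,120,-0.06],
    [30,-53,120,-0.06],
    [30,-53,120,-0.06]
  ],
  "hand": 40
}}

```text
time_s: 4.08
position: [0.4738, 0.148, 0.3272]
orientation: [2.228, 2.209, 0.006]
ft_force: [0.1, -0.1, 0.0]
width: 0.0398
grasp_force: 0.0
```

```bash
python3 - <<'E'
from m import *
p=shot('wrist','w2.png');s=env.sense();T=np.array(s['position']);R=cv2.Rodrigues(np.array(s['orientation']))[0]
print(T,R.round(3).tolist(),s['width'])
for c,a in red(p): print(c.round(1),a,ray(c,p,.121).round(4))
lm('dropper1',p,5)
for d in(.16,.173,.18): print(d,proj([T+R@[x,y,d] for y in(-.02,.02) for x in(-.011,.011)],p).round(0).tolist())
E
```

```text
[0.47361797 0.14800419 0.3270324 ] [[0.009, 1.0, 0.005], [1.0, -0.009, 0.0], [0.0, 0.005, -1.0]] 0.03999043921668098
[268.5 245.2] 945 [0.4703 0.1485 0.121 ]
[270.5 323.9] 965 [0.4706 0.1009 0.121 ]
[271.1 383.4] 369 [0.4703 0.0599 0.121 ]
dropper1 land [0.5392 0.1301 0.0026] 0.71
0.16 [[228.0, 317.0], [225.0, 268.0], [326.0, 317.0], [328.0, 268.0]]
0.173 [[231.0, 299.0], [229.0, 254.0], [322.0, 299.0], [324.0, 254.0]]
0.18 [[233.0, 291.0], [231.0, 247.0], [320.0, 291.0], [322.0, 247.0]]
```

View pics/w2.png

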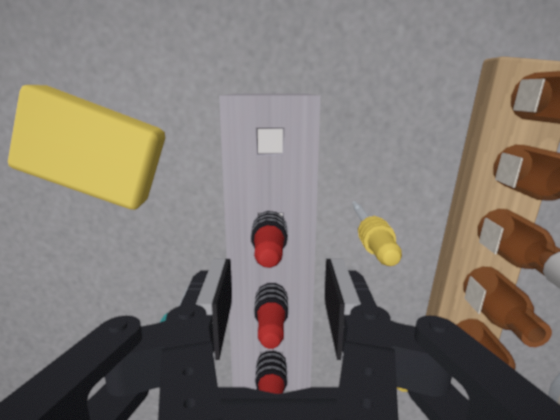

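Wrist view: dropper A at (269,240) sits between the fingers, with tips at about (229,260) and (327,260). It needs a 3 mm shift, then descend and grip.

Request:
{"method": "step_arm", "body": {
  "steps": [
    [0.5,-3,25,0],
    [0.5,-3,50,0],
    [0.5,-3,58,0],
    [0.5,-3,63,0],
    [0.5,-3,63,0]
  ]
}}

```text
time_s: 4.8
position: [0.4692, 0.1488, 0.2623]
orientation: [2.23, 2.212, 0.001]
ft_force: [-0.1, -0.0, 0.4]
width: 0.0399
grasp_force: 0.0
```

Request:
{"method": "step_arm", "body": {
  "steps": [
    [0,0,0,0],
    [0,0,0,0],
    [0,0,0,0],
    [0,0,0,0]
  ],
  "hand": 10
}}

```text
time_s: 5.3
position: [0.4692, 0.1489, 0.2627]
orientation: [2.229, 2.212, 0.002]
ft_force: [-0.7, 0.2, 6.5]
width: 0.0186
grasp_force: 58.5
```

Request:
{"method": "step_arm", "body": {
  "steps": [
    [0,0,-20,0],
    [0,0,-60,0],
    [0,0,-110,0],
    [0,0,-120,0],
    [0,0,-120,0],
    [0,0,-120,0]
  ]
}}

```text
time_s: 6.05
position: [0.4682, 0.1488, 0.3801]
orientation: [-2.229, -2.211, 0.004]
ft_force: [-0.7, 0.4, -0.4]
width: 0.0188
grasp_force: 60.1
```

```bash
python3 - <<'E'
from m import *
p=shot('wrist','w3.png');s=env.sense();T=np.array(s['position']);R=cv2.Rodrigues(np.array(s['orientation']))[0]
print(T,s['width'],s['ft_force'])
lm('dropper1',p,5);lm('vial2',p,5)
print(tool([.6463-T[0],.069-T[1],0]))
E
```

```text
[0.46821701 0.14882774 0.37996037] 0.018639918618828404 [ 0.3415551   0.17484765 -0.08617042]
dropper1 land [0.4655 0.1449 0.1429] 0.93
dropper1 land [0.397  0.0601 0.001 ] 0.64
dropper1 land [0.5397 0.1325 0.0037] 0.62
dropper1 land [0.5571 0.0423 0.0047] 0.61
dropper1 land [0.6414 0.0681 0.091 ] 0.56
vial2 land [0.6474 0.1216 0.0907] 0.8
vial2 land [0.6391 0.0703 0.0901] 0.73
vial2 land [0.6535 0.1713 0.0974] 0.67
vial2 land [0.6397 0.0202 0.0855] 0.57
[-78.39121965 178.71930804  -0.4936047 ]
```

View pics/w3.png

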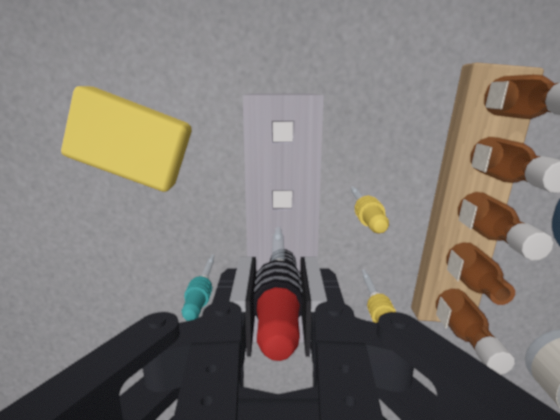

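The dropper is held straight, tip at (279,237). I'll carry it over vial 2 and check alignment.

Request:
{"method": "step_arm", "body": {
  "steps": [
    [-79,178,0,0.07],
    [-79,178,0,0.07],
    [-79,178,0,0.07],
    [-79,178,0,0.07],
    [-79,178,32,0.07],
    [-79,178,32,0.07],
    [-79,178,32,0.07]
  ]
}}

```text
time_s: 7.08
position: [0.6458, 0.0689, 0.3502]
orientation: [-2.306, -2.134, 0.0]
ft_force: [-0.3, 0.5, 0.5]
width: 0.0187
grasp_force: 60.1
```

```bash
python3 - <<'E'
from m import *
p=shot('wrist','w4.png');s=env.sense();T=np.array(s['position']);R=cv2.Rodrigues(np.array(s['orientation']))[0]
print(T,R[:,1],s['width'],s['ft_force'])
lm('dropper1',p,5);lm('vial2',p,5)
zt=.026+T[2]-.2627
print('tip exp',proj([T[0],T[1],zt],p), 'mouth if aligned',proj([T[0],T[1],.092],p),'guess',proj([.6463,.069,.092],p))
E
```

```text
[0.64598284 0.06887131 0.35096841] [ 0.99700484 -0.07732654  0.00139723] 0.018771241811513784 [-0.26729628 -0.01756192 -1.03640795]
dropper1 land [0.5417 0.1325 0.0009] 0.83
dropper1 land [0.4732 0.0959 0.0265] 0.71
dropper1 land [0.557  0.0417 0.0016] 0.66
dropper1 land [0.4708 0.0439 0.0297] 0.58
dropper1 land [0.6417 0.0666 0.1078] 0.55
vial2 land [0.6434 0.0681 0.09  ] 0.7
tip exp [[278.07476412 225.4193966 ]] mouth if aligned [[278.0862657  213.29820181]] guess [[278.55574616 213.07630935]]
```

View pics/w4.png

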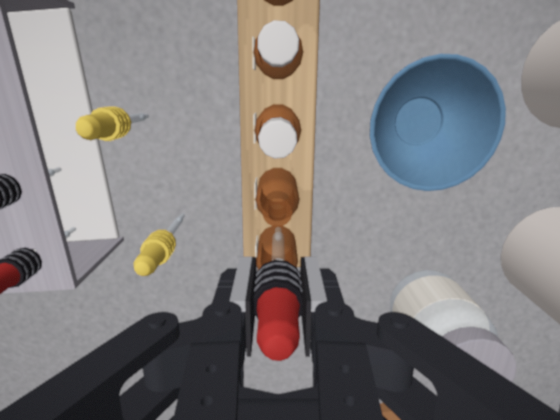

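Hovering over vial 2, the mouth shows near (277,208) and the tip near (278,230). One enlarged crop plus knob fits will check the y direction.

```bash
python3 - <<'E'
from m import *
p=shot('wrist')
c=p['color'].copy()
hsv=cv2.cvtColor(c,cv2.COLOR_RGB2HSV);m=((hsv[...,1]<40)&(hsv[...,2]>165)).astype(np.uint8)
k,l,st,ce=cv2.connectedComponentsWithStats(m)
for i in range(1,k):
    if st[i,4]>200 and 240<ce[i][0]<320: print(ce[i].round(1),st[i],ray(ce[i],p,.110).round(4),ray(ce[i],p,.105).round(4))
cv2.imwrite('pics/crop2.png',cv2.resize(c[150:270,220:340,::-1],None,fx=5,fy=5,interpolation=cv2.INTER_CUBIC))
E
```

```text
[275.6  41.8] [ 256   21   40   43 1380] [0.6535 0.1695 0.11  ] [0.6535 0.1701 0.105 ]
[275.2 137.7] [ 257  118   37   40 1170] [0.6493 0.1197 0.11  ] [0.6492 0.1191 0.105 ]
```

View pics/crop2.png

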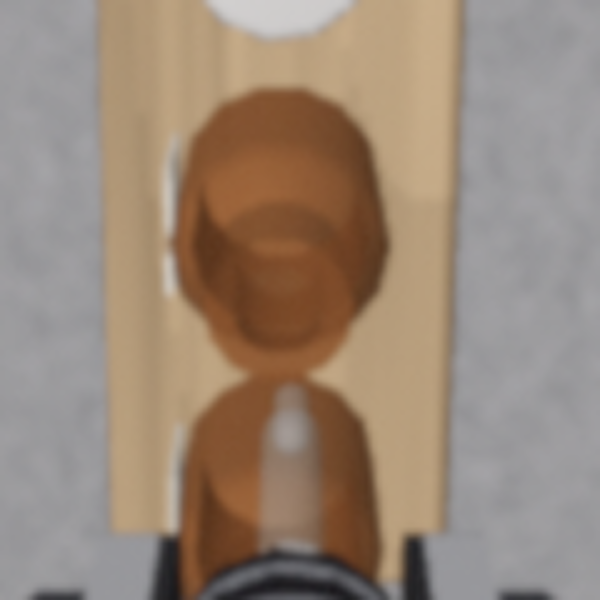

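The mouth centre is about (276.3,211.4), against (278.1,213.3) for alignment, so I'll shift -1 mm in x and +0.8 mm in y, then lower.

Request:
{"method": "step_arm", "body": {
  "steps": [
    [0.8,-1,0,0],
    [0.8,-1,12,0],
    [0.8,-1,24,0],
    [0.8,-1,36,0],
    [0.8,-1,36,0]
  ]
}}

```text
time_s: 7.9
position: [0.6446, 0.0695, 0.3117]
orientation: [-2.304, -2.131, 0.004]
ft_force: [0.5, 0.1, -0.5]
width: 0.019
grasp_force: 60.2
```

Request:
{"method": "step_arm", "body": {
  "steps": [
    [0,0,8,0],
    [0,0,16,0],
    [0,0,24,0],
    [0,0,32,0],
    [0,0,36,0],
    [0,0,36,0]
  ]
}}

```text
time_s: 8.65
position: [0.6447, 0.0699, 0.2766]
orientation: [-2.305, -2.132, 0.001]
ft_force: [-0.4, 5.2, -1.8]
width: 0.0184
grasp_force: 60.1
```

Request:
{"method": "step_arm", "body": {
  "steps": [
    [1,0,0,0],
    [1,0,3,0],
    [1,0,6,0],
    [1,0,9,0],
    [1,0,10,0],
    [1,0,10,0]
  ]
}}

```text
time_s: 9.4
position: [0.6451, 0.0704, 0.2669]
orientation: [-2.306, -2.132, 0.001]
ft_force: [0.9, 5.3, -2.8]
width: 0.0188
grasp_force: 60.0
```

Request:
{"method": "step_arm", "body": {
  "steps": [
    [0.5,0,1,0],
    [0.5,0,2,0],
    [0.5,0,2,0]
  ]
}}

```text
time_s: 9.78
position: [0.645, 0.0707, 0.2667]
orientation: [2.306, 2.133, -0.001]
ft_force: [-3.9, 3.2, 5.5]
width: 0.019
grasp_force: 60.9
```

Contact at the rim, so it is seated. Release, rise, look.

Request:
{"method": "step_arm", "body": {
  "steps": [
    [0,0,0,0],
    [0,0,0,0],
    [0,0,-30,0],
    [0,0,-70,0],
    [0,0,-110,0],
    [0,0,-110,0]
  ],
  "hand": 40
}}

```text
time_s: 10.52
position: [0.6463, 0.0703, 0.38]
orientation: [2.302, 2.128, 0.008]
ft_force: [0.4, 0.2, -0.5]
width: 0.0399
grasp_force: 0.0
```

```bash
python3 - <<'E'
from m import *
p=shot('wrist');s=env.sense();T=np.array(s['position']);print(T,s['ft_force'])
lm('dropper1',p,6)
for c,a in red(p): print(c.round(1),a,ray(c,p,.125).round(4))
hsv=cv2.cvtColor(p['color'],cv2.COLOR_RGB2HSV);m=((hsv[...,1]<40)&(hsv[...,2]>165)).astype(np.uint8)
k,l,st,ce=cv2.connectedComponentsWithStats(m)
for i in range(1,k):
    w=ray(ce[i],p,.109)
    if st[i,4]>200 and .6<w[0]<.7: print(ce[i].round(1),st[i],w.round(4))
t=shot('top');lm('chest_drawer0_handle',t);lm('stopper6',t,3);lm('drawer_floor',t)
t=shot('side');lm('chest_drawer0_handle',t);lm('drawer_floor',t);lm('dropper1',t,6)
E
```

```text
[0.64570164 0.07040559 0.37754412] [-0.22640471 -0.37954527 -0.60583039]
dropper1 land [0.4695 0.0985 0.0259] 0.78
dropper1 land [ 0.6488  0.1221 -0.0033] 0.66
dropper1 land [0.6419 0.0665 0.027 ] 0.65
dropper1 land [0.4717 0.0459 0.0294] 0.6
dropper1 land [0.5593 0.0405 0.0046] 0.55
[  9.5 188.2] 461 [0.4826 0.1013 0.125 ]
[272.6 214.8] 610 [0.6451 0.0703 0.125 ]
[ 22. 263.] 768 [0.4754 0.05   0.125 ]
[272.8  49.9] [ 256   32   35   37 1039] [0.6535 0.1697 0.109 ]
[272.6 134.3] [257 117  33  35 907] [0.6492 0.1195 0.109 ]
[271.8 271.3] [258 252  30  37 806] [0.6404 0.0216 0.109 ]
chest_drawer0_handle land [ 0.5522 -0.3061  0.1025] 0.84
chest_drawer0_handle land [0.6701 0.3477 0.0026] 0.68
stopper6 land [0.6488 0.1182 0.0904] 0.57
stopper6 land [0.6438 0.0173 0.0906] 0.55
stopper6 land [0.6612 0.2211 0.0944] 0.48
chest_drawer0_handle land [ 0.5519 -0.3044  0.1018] 0.67
dropper1 land [0.3971 0.0592 0.0023] 0.67
dropper1 land [0.4692 0.101  0.0267] 0.51
dropper1 land [0.5527 0.0404 0.0006] 0.48
```

The dropper is home in vial 2. Next is the drawer: hover near its handle with the hand open.

Request:
{"method": "step_arm", "body": {
  "steps": [
    [-382,-85,-20,-0.14],
    [-382,-85,-20,-0.14],
    [-382,-85,-20,-0.14],
    [-382,-85,-20,-0.14],
    [-382,-85,-20,-0.14],
    [-382,-85,-20,-0.14],
    [-382,-85,-20,-0.14],
    [-382,-85,-20,-0.14],
    [-382,-85,-20,-0.14]
  ],
  "hand": 30
}}

```text
time_s: 12.15
position: [0.5312, -0.302, 0.3955]
orientation: [-2.149, -2.29, -0.001]
ft_force: [0.4, -0.3, -1.0]
width: 0.0297
grasp_force: 0.0
```

```bash
python3 - <<'E'
from m import *
p=shot('wrist','w5.png');s=env.sense();T=np.array(s['position']);R=cv2.Rodrigues(np.array(s['orientation']))[0]
print(T,R[:,1]);lm('chest_drawer0_handle',p);lm('drawer_floor',p)
for f in np.linspace(0,0.4,0): pass
print('tips',proj([T+R@[0,y,.17] for y in(-.015,.015)],p).round(0).tolist(),'handle',proj([[.552,-.305,.103],[.5485,-.255,.103],[.5555,-.355,.103]],p).round(0).tolist())
E
```

```text
[ 0.53137753 -0.30167265  0.39558128] [ 9.97955112e-01  6.39186243e-02 -5.74244704e-05]
chest_drawer0_handle land [ 0.5522 -0.3067  0.0988] 0.71
tips [[242.0, 280.0], [313.0, 280.0]] handle [[305.0, 204.0], [306.0, 136.0], [304.0, 265.0]]
```

View pics/w5.png

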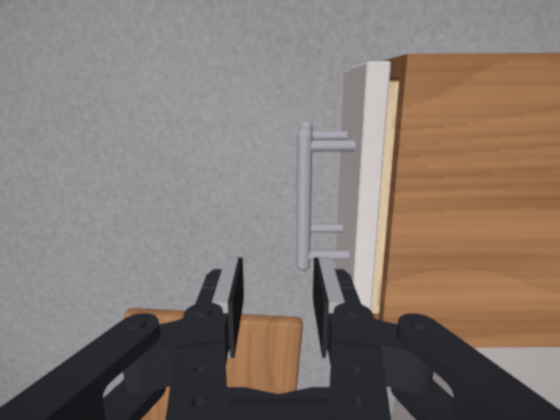

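The upper handle's bar runs from (305,125) to (303,268), which matches the prediction. Straddle it and grip.

Request:
{"method": "step_arm", "body": {
  "steps": [
    [-2,20.5,20,0],
    [-2,20.5,70,0],
    [-2,20.5,110,0],
    [-2,20.5,125,0],
    [-2,20.5,137,0],
    [-2,20.5,137,0]
  ],
  "hand": 27
}}

```text
time_s: 13.05
position: [0.5522, -0.3041, 0.2602]
orientation: [2.149, 2.288, 0.001]
ft_force: [0.2, 0.5, 0.4]
width: 0.0271
grasp_force: 0.0
```

Request:
{"method": "step_arm", "body": {
  "steps": [
    [0,0,0,0],
    [0,0,0,0],
    [0,0,0,0]
  ],
  "hand": 0
}}

```text
time_s: 13.42
position: [0.5518, -0.3044, 0.2602]
orientation: [2.15, 2.287, 0.001]
ft_force: [-0.2, 1.2, 6.4]
width: 0.009
grasp_force: 58.7
```

Request:
{"method": "step_arm", "body": {
  "steps": [
    [0,-15,0,0],
    [0,-35,0,0],
    [0,-55,0,0],
    [0,-75,0,0],
    [0,-95,0,0],
    [0,-115,0,0],
    [0,-130,0,0],
    [0,-140,0,0],
    [0,-145,0,0],
    [0,-145,0,0]
  ]
}}

```text
time_s: 14.68
position: [0.4064, -0.3143, 0.2602]
orientation: [2.149, 2.286, -0.002]
ft_force: [-1.3, -2.2, 6.6]
width: 0.0088
grasp_force: 59.4
```

Drawer opened by about 146 mm. Release, rise and go to stopper 3.

Request:
{"method": "step_arm", "body": {
  "steps": [
    [0,0,0,0],
    [0,0,0,0],
    [0,0,-60,0],
    [0,0,-100,0],
    [418,270,-110,0.14],
    [418,270,-110,0.14],
    [418,270,-110,0.14],
    [418,270,-110,0.14],
    [418,270,-110,0.14],
    [418,270,-110,0.14],
    [418,270,-110,0.14],
    [418,270,-110,0.14]
  ],
  "hand": 40
}}

```text
time_s: 16.18
position: [0.6508, 0.1231, 0.3681]
orientation: [-2.305, -2.133, 0.001]
ft_force: [0.8, -0.2, 0.5]
width: 0.0402
grasp_force: 0.0
```

Request:
{"method": "step_arm", "body": {
  "steps": [
    [418,270,0,0],
    [0,0,0,0]
  ]
}}

```text
time_s: 16.42
position: [0.6557, 0.1285, 0.361]
orientation: [-2.291, -2.143, 0.003]
ft_force: [-1.1, -3.5, -0.7]
width: 0.0399
grasp_force: 0.0
```

That second call was a slip of mine; it moved the arm only a few mm. I'll re-measure.

Request:
{"method": "step_arm", "body": {
  "steps": [
    [0,0,0,0],
    [0,0,0,0]
  ]
}}

```text
time_s: 16.68
position: [0.6502, 0.1207, 0.3686]
orientation: [-2.307, -2.132, -0.0]
ft_force: [0.0, 0.2, 0.9]
width: 0.0402
grasp_force: 0.0
```

```bash
cat >> m.py <<'E'
def go(x,y,z):
    s=env.sense();T=np.array(s['position']);R=cv2.Rodrigues(np.array(s['orientation'],float))[0]
    print('T',T.round(4),'f',np.round(s['ft_force'],1),'w',round(s['width'],4),'yaw y',np.degrees(np.arctan2(R[1,1],R[0,1])).round(1),'go',(R.T@(np.array([x,y,z])-T)*1000).round(1))
def knobs(p,z=.109):
    hsv=cv2.cvtColor(p['color'],cv2.COLOR_RGB2HSV);m=((hsv[...,1]<40)&(hsv[...,2]>165)).astype(np.uint8)
    k,l,st,ce=cv2.connectedComponentsWithStats(m)
    for i in range(1,k):
        w=ray(ce[i],p,z)
        if st[i,4]>200 and .6<w[0]<.7 and -.02<w[1]<.26: print('knob',ce[i].round(1),st[i],w.round(4))
E
python3 - <<'E'
from m import *
p=shot('wrist');knobs(p);go(.6492,.1202,.259)
t=shot('top','top2.png');print([ (d['position'],d['conf']) for d in env.landmark_of('stopper6',t)])
lm('chest_drawer0_handle',t);lm('drawer_floor',t)
E
```

```text
knob [277.3  49.6] [ 259   30   37   40 1156] [0.6577 0.2195 0.109 ]
knob [276.6 137.7] [260 119  34  37 996] [0.6533 0.1694 0.109 ]
knob [276.  213.1] [261 194  33  37 922] [0.649  0.1206 0.109 ]
knob [274.9 339. ] [262 318  29  39 812] [0.6403 0.023  0.109 ]
T [0.6504 0.1208 0.3694] f [-0.  -0.3 -0.4] w 0.04 yaw y -4.5 go [ -0.7  -1.3 110.4]
[([0.6534, 0.1668, 0.092], 0.63), ([0.5065, 0.3524, 0.0204], 0.63), ([0.6636, 0.2234, 0.0929], 0.39), ([0.6387, 0.0173, 0.0898], 0.37)]
chest_drawer0_handle land [ 0.4135 -0.3164  0.0989] 0.64
drawer_floor land [ 0.5546 -0.3017  0.0784] 0.97
```

Request:
{"method": "step_arm", "body": {
  "steps": [
    [-0.7,-1.3,40,0],
    [-0.7,-1.3,80,0],
    [-0.7,-1.3,100,0],
    [-0.7,-1.3,110,0],
    [-0.7,-1.3,110,0]
  ]
}}

```text
time_s: 17.55
position: [0.649, 0.1203, 0.2587]
orientation: [-2.306, -2.133, 0.0]
ft_force: [-0.2, 0.0, -0.5]
width: 0.0405
grasp_force: 0.0
```

Request:
{"method": "step_arm", "body": {
  "steps": [
    [0,0,0,0],
    [0,0,0,0],
    [0,0,0,0]
  ],
  "hand": 10
}}

```text
time_s: 17.92
position: [0.6494, 0.1203, 0.2604]
orientation: [2.305, 2.132, 0.004]
ft_force: [0.5, 0.0, 5.5]
width: 0.0202
grasp_force: 59.0
```

Request:
{"method": "step_arm", "body": {
  "steps": [
    [0,0,-3,0],
    [0,0,-8,0],
    [0,0,-14,0],
    [0,0,-25,0],
    [0,0,-70,0],
    [0,0,-120,0],
    [0,0,-120,0]
  ]
}}

```text
time_s: 18.8
position: [0.6498, 0.1203, 0.3855]
orientation: [2.301, 2.128, 0.013]
ft_force: [-0.4, 1.0, -0.6]
width: 0.0202
grasp_force: 58.9
```

```bash
python3 - <<'E'
from m import *
p=shot('wrist','w6.png');lm('stopper1',p,6);go(.545,-.285,.38)
E
```

```text
stopper1 land [0.6487 0.117  0.2168] 0.91
stopper1 land [0.662  0.2201 0.0931] 0.74
stopper1 land [0.6516 0.1704 0.0944] 0.59
T [0.6487 0.1202 0.3801] f [-0.4  0.2 -0.6] w 0.0199 yaw y -4.5 go [-4.121e+02 -7.180e+01 -1.000e-01]
```

View pics/w6.png

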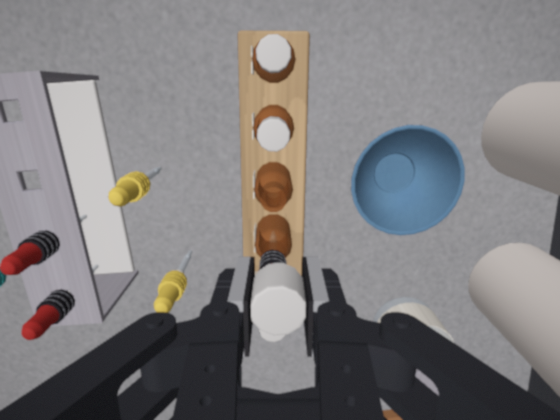

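Stopper 3 is in hand, and vial 3 at (273,185) is open. Carry it to the drawer.

Request:
{"method": "step_arm", "body": {
  "steps": [
    [-399,-93,0,-0.14],
    [-399,-93,0,-0.14],
    [-399,-93,0,-0.14],
    [-399,-93,0,-0.14],
    [-399,-93,0,-0.14],
    [-399,-93,0,-0.14],
    [-399,-93,0,-0.14],
    [-399,-93,0,-0.14],
    [-399,-93,40,-0.14],
    [-399,-93,80,-0.14],
    [-399,-93,80,-0.14]
  ]
}}

```text
time_s: 20.27
position: [0.524, -0.2682, 0.2947]
orientation: [-2.144, -2.283, 0.001]
ft_force: [-1.1, 0.4, -0.3]
width: 0.0199
grasp_force: 58.9
```

Request:
{"method": "step_arm", "body": {
  "steps": [
    [0,0,15,0],
    [0,0,33,0],
    [0,0,33,0]
  ]
}}

```text
time_s: 20.65
position: [0.5251, -0.2699, 0.2654]
orientation: [-2.15, -2.289, 0.0]
ft_force: [-0.5, 0.3, 0.3]
width: 0.0199
grasp_force: 58.9
```

Request:
{"method": "step_arm", "body": {
  "steps": [
    [0,0,0,0],
    [0,0,0,0],
    [0,0,-60,0],
    [0,0,-90,0],
    [372,-31,-90,0.065],
    [372,-31,-90,0.065],
    [372,-31,-90,0.065],
    [372,-31,-90,0.065],
    [372,-31,-90,0.065],
    [372,-31,-90,0.065],
    [372,-31,-80,0.065],
    [372,-31,-80,0.065]
  ],
  "hand": 40
}}

```text
time_s: 22.15
position: [0.4708, 0.099, 0.3455]
orientation: [2.223, 2.22, -0.001]
ft_force: [0.2, -0.8, 0.6]
width: 0.04
grasp_force: 0.0
```

```bash
python3 - <<'E'
from m import *
p=shot('wrist')
for c,a in red(p): print(c.round(1),a,ray(c,p,.121).round(4))
go(.4705,.0995,.2635)
E
```

```text
[277.2 230.2] 770 [0.4706 0.1003 0.121 ]
[555.1 273.1] 183 [0.6331 0.0731 0.121 ]
[276.2 308.6] 794 [0.4698 0.0494 0.121 ]
T [0.4712 0.0983 0.3458] f [ 0.5 -0.3  0.4] w 0.0403 yaw y -0.2 go [ 1.2 -0.7 82.3]
```

Request:
{"method": "step_arm", "body": {
  "steps": [
    [1.5,-0.8,40,0],
    [1.5,-0.8,70,0],
    [1.5,-0.8,82,0],
    [1.5,-0.8,82,0]
  ]
}}

```text
time_s: 22.7
position: [0.4707, 0.0994, 0.2635]
orientation: [-2.226, -2.215, 0.001]
ft_force: [0.8, -1.3, 0.4]
width: 0.0402
grasp_force: 0.0
```

Request:
{"method": "step_arm", "body": {
  "steps": [
    [0,0,0,0],
    [0,0,0,0],
    [0,0,0,0]
  ],
  "hand": 10
}}

```text
time_s: 23.08
position: [0.471, 0.1004, 0.2651]
orientation: [2.222, 2.216, 0.003]
ft_force: [0.5, -2.2, 6.3]
width: 0.0184
grasp_force: 58.6
```

Request:
{"method": "step_arm", "body": {
  "steps": [
    [0,0,-20,0],
    [0,0,-60,0],
    [0,0,-110,0],
    [0,0,-120,0],
    [0,0,-120,0],
    [0,0,-120,0]
  ]
}}

```text
time_s: 23.82
position: [0.4697, 0.1006, 0.3822]
orientation: [-2.223, -2.217, 0.003]
ft_force: [0.3, -0.5, -0.8]
width: 0.0187
grasp_force: 58.7
```

```bash
python3 - <<'E'
from m import *
p=shot('wrist');lm('dropper1',p,2);go(.6491,.1208,.351)
E
```

```text
dropper1 land [ 0.4002  0.0605 -0.0008] 0.92
dropper1 land [5.374e-01 1.358e-01 3.000e-04] 0.78
T [0.4698 0.1006 0.3821] f [-1.  -0.6 -1.5] w 0.0186 yaw y -0.2 go [ 20.8 179.3  30.5]
```

Request:
{"method": "step_arm", "body": {
  "steps": [
    [20.5,179.5,0,0.075],
    [20.5,179.5,0,0.075],
    [20.5,179.5,0,0.075],
    [20.5,179.5,0,0.075],
    [20.5,179.5,30,0.075],
    [20.5,179.5,30,0.075],
    [20.5,179.5,30,0.075]
  ]
}}

```text
time_s: 24.8
position: [0.6493, 0.1205, 0.3543]
orientation: [-2.306, -2.133, 0.0]
ft_force: [0.1, -0.2, 0.1]
width: 0.0184
grasp_force: 58.8
```

```bash
python3 - <<'E'
from m import *
p=shot('wrist');lm('dropper1',p,4);lm('vial3',p,4);knobs(p);go(.6491,.1208,.281);T=env.sense()['position']
print(proj([T[0],T[1],.092],p))
cv2.imwrite('pics/crop3.png',cv2.resize(p['color'][150:270,220:340,::-1],None,fx=5,fy=5,interpolation=cv2.INTER_CUBIC))
E
```

```text
dropper1 land [0.4711 0.0437 0.0284] 0.9
dropper1 land [0.6517 0.1185 0.1119] 0.85
dropper1 land [0.5412 0.1372 0.0047] 0.83
dropper1 land [0.5559 0.0421 0.0032] 0.57
vial3 land [0.6498 0.1182 0.0922] 0.82
vial3 land [0.471  0.0433 0.0304] 0.21
knob [278.9  46.2] [ 259   25   40   43 1333] [0.6578 0.2194 0.109 ]
knob [278.2 140.1] [ 260  120   37   40 1139] [0.6535 0.1695 0.109 ]
knob [276.5 360. ] [262 348  31  23 493] [0.6403 0.016  0.109 ]
T [0.6498 0.1205 0.3553] f [-0.   0.7 -0.7] w 0.0183 yaw y -4.5 go [ 0.2 -0.9 74.3]
[[278.43102744 211.22329107]]
```

View pics/crop3.png

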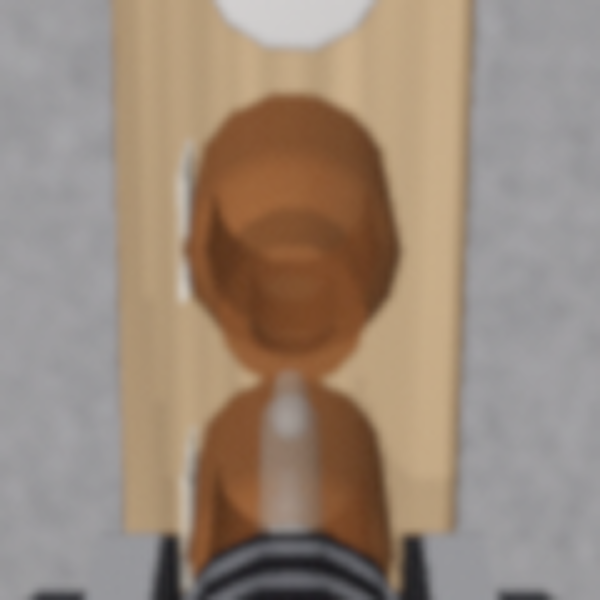

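The mouth centre is about (278.4,212), against (278.4,211.2) for alignment, so it is lined up. Lower and push.

Request:
{"method": "step_arm", "body": {
  "steps": [
    [0.2,-0.3,12,0],
    [0.2,-0.3,24,0],
    [0.2,-0.3,36,0],
    [0.2,-0.3,48,0],
    [0.2,-0.3,60,0],
    [0.2,-0.3,72,0],
    [0.2,-0.3,72,0]
  ]
}}

```text
time_s: 25.82
position: [0.6492, 0.1207, 0.2802]
orientation: [-2.305, -2.132, 0.003]
ft_force: [0.1, 0.1, 0.3]
width: 0.0184
grasp_force: 58.8
```

Request:
{"method": "step_arm", "body": {
  "steps": [
    [0,0,4,0],
    [0,0,7,0],
    [0,0,10,0],
    [0,0,13,0],
    [0,0,15,0],
    [0,0,15,0]
  ]
}}

```text
time_s: 26.58
position: [0.6495, 0.1208, 0.2691]
orientation: [2.305, 2.133, 0.002]
ft_force: [-4.7, -0.9, 14.1]
width: 0.0183
grasp_force: 60.2
```

Rim contact at the expected height with 14 N: seated. Release, then stopper 4.

Request:
{"method": "step_arm", "body": {
  "steps": [
    [0,0,0,0],
    [0,0,0,0],
    [0,0,-40,0],
    [0,0,-80,0],
    [0,0,-100,0],
    [50,0,-100,0],
    [50,0,-100,0],
    [50,0,-100,0]
  ],
  "hand": 40
}}

```text
time_s: 27.58
position: [0.6532, 0.1706, 0.3657]
orientation: [-2.305, -2.134, 0.003]
ft_force: [-0.8, -1.0, -0.7]
width: 0.0401
grasp_force: 0.0
```

```bash
python3 - <<'E'
from m import *
p=shot('wrist');knobs(p)
for c,a in red(p): print(c.round(1),a,ray(c,p,.125).round(4))
lm('dropper1',p,5)
go(.6535,.1705,.259)
E
```

```text
knob [279.2 137.7] [ 262  119   35   38 1023] [0.6576 0.2193 0.109 ]
knob [278.2 213.9] [263 194  33  38 942] [0.6532 0.1704 0.109 ]
knob [273.7 385.2] [266 376  19  17 207] [0.639  0.0331 0.109 ]
[278.9 294.8] 755 [0.6498 0.1207 0.125 ]
[277.6 357.4] 738 [0.6451 0.0719 0.125 ]
dropper1 land [0.5418 0.1344 0.0023] 0.82
dropper1 land [0.4725 0.0432 0.0297] 0.58
dropper1 land [0.7697 0.1117 0.001 ] 0.25
T [0.6534 0.1698 0.366 ] f [ 0.2  0.2 -0.3] w 0.04 yaw y -4.5 go [  0.8   0.2 107. ]
```

Request:
{"method": "step_arm", "body": {
  "steps": [
    [0.7,0,40,0],
    [0.7,0,80,0],
    [0.7,0,100,0],
    [0.7,0,107,0],
    [0.7,0,107,0]
  ]
}}

```text
time_s: 28.3
position: [0.6537, 0.1707, 0.2597]
orientation: [-2.307, -2.132, 0.001]
ft_force: [-1.0, 0.3, 0.7]
width: 0.0399
grasp_force: 0.0
```

Request:
{"method": "step_arm", "body": {
  "steps": [
    [0,0,0,0],
    [0,0,0,0],
    [0,0,0,0]
  ],
  "hand": 10
}}

```text
time_s: 28.68
position: [0.6538, 0.1712, 0.2614]
orientation: [2.305, 2.132, 0.003]
ft_force: [-0.7, -0.5, 6.6]
width: 0.0198
grasp_force: 58.9
```

Request:
{"method": "step_arm", "body": {
  "steps": [
    [0,0,-3,0],
    [0,0,-8,0],
    [0,0,-14,0],
    [0,0,-25,0],
    [0,0,-70,0],
    [0,0,-120,0],
    [0,0,-120,0]
  ]
}}

```text
time_s: 29.55
position: [0.6545, 0.1715, 0.3868]
orientation: [2.301, 2.128, 0.015]
ft_force: [-0.1, -1.3, 1.0]
width: 0.0199
grasp_force: 59.2
```

```bash
python3 - <<'E'
from m import *
p=shot('wrist');lm('stopper1',p,3);go(.525,-.315,.38)
E
```

```text
stopper1 land [0.6624 0.2217 0.0909] 0.97
stopper1 land [0.6426 0.0196 0.0924] 0.62
stopper1 land [0.6567 0.1687 0.2166] 0.59
T [0.6534 0.1714 0.3812] f [ 0.   0.4 -1.3] w 0.02 yaw y -4.5 go [-494.9  -90.2    0.7]
```

Request:
{"method": "step_arm", "body": {
  "steps": [
    [-495,-90,0,-0.14],
    [-495,-90,0,-0.14],
    [-495,-90,0,-0.14],
    [-495,-90,0,-0.14],
    [-495,-90,0,-0.14],
    [-495,-90,0,-0.14],
    [-495,-90,0,-0.14],
    [-495,-90,0,-0.14],
    [-495,-90,0,-0.14],
    [-495,-90,0,-0.14],
    [-495,-90,0,-0.14],
    [-495,-90,40,-0.14]
  ]
}}

```text
time_s: 31.15
position: [0.5268, -0.3142, 0.3427]
orientation: [2.143, 2.286, 0.001]
ft_force: [0.1, -0.4, -0.6]
width: 0.02
grasp_force: 59.2
```

```bash
python3 - <<'E'
from m import *
p=shot('wrist','w7.png');lm('stopper1',p,4);lm('drawer_floor',p);go(.525,-.320,.266)
E
```

```text
stopper1 land [ 0.5308 -0.2918  0.0896] 0.63
stopper1 land [ 0.5232 -0.3155  0.1737] 0.62
drawer_floor land [ 0.5575 -0.3022  0.0824] 0.88
T [ 0.5251 -0.3132  0.3379] f [0.6 0.2 0.5] w 0.0201 yaw y 3.7 go [-7.1 -0.3 71.8]
```

View pics/w7.png

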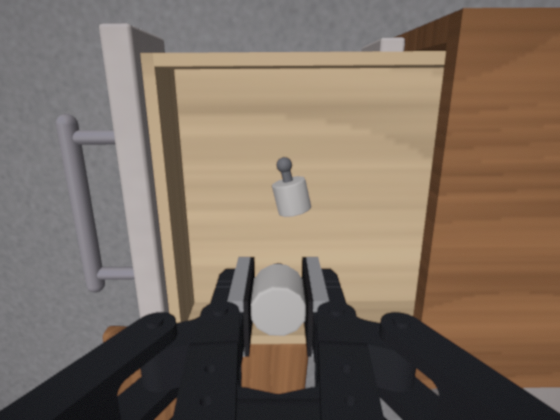

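Stopper 3 lies in the drawer at (290,190). I'll drop this one 22 mm further to -y.

Request:
{"method": "step_arm", "body": {
  "steps": [
    [-22,0,10,0],
    [-22,0,40,0],
    [-22,0,71,0],
    [-22,0,71,0]
  ]
}}

```text
time_s: 31.8
position: [0.5262, -0.3376, 0.2671]
orientation: [-2.149, -2.286, 0.0]
ft_force: [0.1, -0.7, 0.3]
width: 0.0201
grasp_force: 59.2
```

Request:
{"method": "step_arm", "body": {
  "steps": [
    [0,0,0,0],
    [0,0,0,0],
    [0,0,-60,0],
    [0,0,-90,0],
    [385,-27,-90,0.065],
    [385,-27,-90,0.065],
    [385,-27,-90,0.065],
    [385,-27,-90,0.065],
    [385,-27,-90,0.065],
    [385,-27,-90,0.065],
    [385,-27,-80,0.065],
    [385,-27,-80,0.065]
  ],
  "hand": 40
}}

```text
time_s: 33.3
position: [0.4756, 0.046, 0.349]
orientation: [2.222, 2.22, -0.0]
ft_force: [0.0, 0.5, -0.9]
width: 0.0397
grasp_force: 0.0
```

```bash
python3 - <<'E'
from m import *
p=shot('wrist')
for c,a in red(p): print(c.round(1),a,ray(c,p,.121).round(4))
go(.4703,.0495,.2635)
E
```

```text
[558.1 189.1] 38 [0.631  0.0701 0.121 ]
[267.5 225.7] 735 [0.4699 0.0487 0.121 ]
T [0.476  0.045  0.3492] f [ 0.5 -0.3 -0.1] w 0.04 yaw y -0.1 go [ 4.5 -5.8 85.6]
```

Request:
{"method": "step_arm", "body": {
  "steps": [
    [4.2,-5.8,40,0],
    [4.2,-5.8,70,0],
    [4.2,-5.8,85,0],
    [4.2,-5.8,85,0]
  ]
}}

```text
time_s: 33.85
position: [0.4702, 0.0479, 0.263]
orientation: [-2.227, -2.214, 0.002]
ft_force: [-0.1, -0.1, 0.2]
width: 0.0399
grasp_force: 0.0
```

Request:
{"method": "step_arm", "body": {
  "steps": [
    [0,0,0,0],
    [0,0,0,0],
    [0,0,0,0]
  ],
  "hand": 10
}}

```text
time_s: 34.22
position: [0.4706, 0.0492, 0.2648]
orientation: [2.223, 2.216, 0.002]
ft_force: [0.1, -2.5, 4.3]
width: 0.0187
grasp_force: 58.7
```

Request:
{"method": "step_arm", "body": {
  "steps": [
    [0,0,-20,0],
    [0,0,-60,0],
    [0,0,-110,0],
    [0,0,-125,0],
    [0,0,-125,0],
    [0,0,-125,0]
  ]
}}

```text
time_s: 34.98
position: [0.4694, 0.0498, 0.3871]
orientation: [-2.223, -2.217, 0.003]
ft_force: [-0.7, 0.7, 0.2]
width: 0.0185
grasp_force: 58.7
```

```bash
python3 - <<'E'
from m import *
p=shot('wrist');lm('dropper1',p,3);go(.6536,.1708,.353)
E
```

```text
dropper1 land [0.5414 0.1339 0.0015] 0.81
dropper1 land [0.5563 0.0437 0.0046] 0.73
dropper1 land [0.4691 0.0409 0.1538] 0.71
T [0.4695 0.0497 0.387 ] f [-0.3  0.7  0.5] w 0.0186 yaw y -0.2 go [121.6 183.9  33.4]
```

Request:
{"method": "step_arm", "body": {
  "steps": [
    [121.5,184,0,0.075],
    [121.5,184,0,0.075],
    [121.5,184,0,0.075],
    [121.5,184,0,0.075],
    [121.5,184,0,0.075],
    [121.5,184,33,0.075],
    [121.5,184,33,0.075],
    [121.5,184,33,0.075]
  ]
}}

```text
time_s: 36.08
position: [0.6541, 0.1701, 0.3562]
orientation: [-2.307, -2.132, 0.001]
ft_force: [0.2, -0.6, 0.4]
width: 0.0184
grasp_force: 58.8
```

```bash
python3 - <<'E'
from m import *
p=shot('wrist');lm('dropper1',p,4);lm('vial3',p,4);knobs(p);go(.6536,.1708,.281);T=env.sense()['position']
print(proj([T[0],T[1],.092],p))
cv2.imwrite('pics/crop4.png',cv2.resize(p['color'][150:270,220:340,::-1],None,fx=4,fy=4,interpolation=cv2.INTER_CUBIC))
E
```

```text
dropper1 land [0.5412 0.1326 0.0028] 0.71
dropper1 land [0.6532 0.1623 0.1187] 0.57
dropper1 land [0.5599 0.0405 0.0048] 0.48
vial3 land [0.6587 0.2143 0.0952] 0.94
vial3 land [0.6565 0.1683 0.094 ] 0.72
vial3 land [0.6394 0.0185 0.0877] 0.62
knob [277.2 139.4] [ 259  120   37   39 1120] [0.6576 0.2193 0.109 ]
T [0.6545 0.1703 0.3574] f [ 0.2 -0.2  0.1] w 0.0188 yaw y -4.5 go [ 0.4 -1.1 76.4]
[[278.38269362 210.02578809]]
```

View pics/crop4.png

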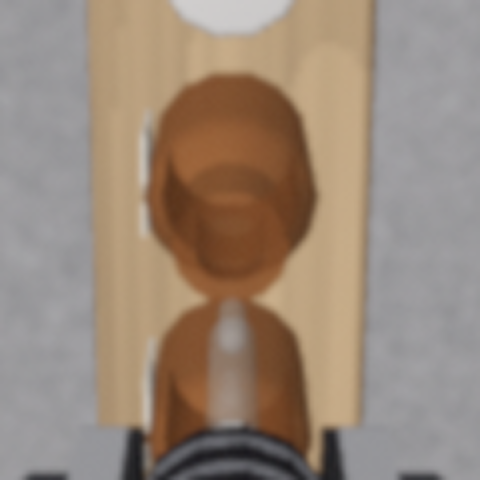

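The mouth centre at (277.8,210.8) against (278.4,210.0) is aligned. Lower and push.

Request:
{"method": "step_arm", "body": {
  "steps": [
    [0.2,-0.6,12,0],
    [0.2,-0.6,24,0],
    [0.2,-0.6,36,0],
    [0.2,-0.6,48,0],
    [0.2,-0.6,60,0],
    [0.2,-0.6,74,0],
    [0.2,-0.6,74,0]
  ]
}}

```text
time_s: 37.1
position: [0.6533, 0.1708, 0.2799]
orientation: [-2.305, -2.132, 0.004]
ft_force: [0.0, 0.6, -0.8]
width: 0.0184
grasp_force: 58.7
```

Request:
{"method": "step_arm", "body": {
  "steps": [
    [0,0,4,0],
    [0,0,7,0],
    [0,0,10,0],
    [0,0,13,0],
    [0,0,15,0],
    [0,0,15,0]
  ]
}}

```text
time_s: 37.85
position: [0.6537, 0.1708, 0.2688]
orientation: [2.305, 2.133, 0.002]
ft_force: [-2.7, -0.9, 11.5]
width: 0.0185
grasp_force: 60.0
```

Seated (11 N at the rim). Release and go to stopper 6.

Request:
{"method": "step_arm", "body": {
  "steps": [
    [0,0,0,0],
    [0,0,0,0],
    [0,0,-40,0],
    [0,0,-80,0],
    [0,0,-110,0],
    [168,-160,-90,0],
    [168,-160,-90,0],
    [168,-160,-90,0],
    [168,-160,-70,0],
    [168,-160,-70,0],
    [168,-160,-70,0]
  ],
  "hand": 40
}}

```text
time_s: 39.22
position: [0.5075, 0.3508, 0.3364]
orientation: [2.305, 2.134, -0.001]
ft_force: [-0.0, 0.8, -0.4]
width: 0.0401
grasp_force: 0.0
```

```bash
python3 - <<'E'
from m import *
p=shot('wrist','w8.png');lm('stopper6',p,4);lm('stopper6',p,3,'search_frame');go(.507,.353,.176)
t=shot('top');lm('stopper6',t,4)
hsv=cv2.cvtColor(p['color'],cv2.COLOR_RGB2HSV)
for d in env.silhouettes('stopper6',p)[:3]:
    v,u=np.nonzero(d['pixels']);print(round(d['conf'],2),len(u),u.mean().round(1),v.mean().round(1),ray((u.mean(),v.mean()),p,.013).round(4))
    w=d['pixels']&(hsv[...,2]>150);v,u=np.nonzero(w);print('white',len(u),ray((u.mean(),v.mean()),p,.013).round(4) if len(u) else '')
E
```

```text
stopper6 land [0.5043 0.3493 0.0199] 0.84
stopper6 sear [0.5074 0.3525 0.02  ] 0.87
T [0.5085 0.3499 0.3372] f [-0.   0.   0.3] w 0.0402 yaw y -4.6 go [  2.9  -1.9 161.2]
stopper6 land [ 0.5302 -0.3632  0.0907] 0.68
stopper6 land [ 0.5318 -0.2935  0.0892] 0.53
stopper6 land [0.5069 0.3517 0.0224] 0.5
stopper6 land [0.6599 0.2207 0.0946] 0.41
0.66 674 274.3 187.0 [0.5046 0.3514 0.013 ]
white 525 [0.5043 0.3525 0.013 ]
```

Request:
{"method": "step_arm", "body": {
  "steps": [
    [1.7,-3,50,0],
    [1.7,-3,100,0],
    [1.7,-3,140,0],
    [1.7,-3,154,0],
    [1.7,-3,160,0],
    [1.7,-3,160,0],
    [1.7,-3,160,0]
  ]
}}

```text
time_s: 40.4
position: [0.5052, 0.353, 0.1784]
orientation: [2.306, 2.133, 0.004]
ft_force: [-0.4, -0.1, -0.2]
width: 0.0398
grasp_force: 0.0
```

Request:
{"method": "step_arm", "body": {
  "steps": [
    [0,0,0,0],
    [0,0,0,0],
    [0,0,0,0]
  ],
  "hand": 10
}}

```text
time_s: 40.78
position: [0.5049, 0.353, 0.1782]
orientation: [2.306, 2.133, 0.003]
ft_force: [0.0, -0.5, 7.4]
width: 0.0191
grasp_force: 58.5
```

Request:
{"method": "step_arm", "body": {
  "steps": [
    [0,0,-30,0],
    [0,0,-90,0],
    [0,0,-150,0],
    [0,0,-200,0],
    [0,0,-200,0],
    [0,0,-200,0]
  ]
}}

```text
time_s: 41.52
position: [0.5041, 0.3526, 0.3765]
orientation: [-2.306, -2.133, 0.001]
ft_force: [-0.3, 0.5, -1.1]
width: 0.0194
grasp_force: 58.7
```

```bash
python3 - <<'E'
from m import *
p=shot('wrist');lm('stopper6',p,4);go(.50,-.315,.37)
t=shot('top');lm('stopper6',t,5)
E
```

```text
stopper6 land [0.5045 0.3462 0.2188] 0.83
stopper6 land [0.6608 0.2199 0.0954] 0.62
T [0.504  0.3525 0.3749] f [ 0.5 -0.7 -0.9] w 0.0194 yaw y -4.5 go [-665.8   48.     5.9]
stopper6 land [0.6388 0.0199 0.0876] 0.56
stopper6 land [ 0.5295 -0.2927  0.0859] 0.47
stopper6 land [ 0.5346 -0.3624  0.092 ] 0.45
stopper6 land [0.6587 0.2169 0.0935] 0.39
```

Request:
{"method": "step_arm", "body": {
  "steps": [
    [-597,88,0,-0.14],
    [-597,88,0,-0.14],
    [-597,88,0,-0.14],
    [-597,88,0,-0.14],
    [-597,88,0,-0.14],
    [-597,88,0,-0.14],
    [-597,88,0,-0.14],
    [-597,88,0,-0.14],
    [-597,88,0,-0.14],
    [-597,88,0,-0.14],
    [-597,88,0,-0.14],
    [-597,88,0,-0.14]
  ]
}}

```text
time_s: 43.22
position: [0.5455, -0.2489, 0.3756]
orientation: [-2.15, -2.287, -0.0]
ft_force: [0.1, -0.1, -0.1]
width: 0.0196
grasp_force: 58.7
```

```bash
python3 - <<'E'
from m import *
p=shot('wrist');lm('stopper6',p,4);go(.545,-.25,.261)
E
```

```text
stopper6 land [ 0.5322 -0.2936  0.0886] 0.84
stopper6 land [ 0.5304 -0.3577  0.0931] 0.75
stopper6 land [ 0.5446 -0.2516  0.2203] 0.65
stopper6 land [ 0.5576 -0.3025  0.0811] 0.22
T [ 0.5457 -0.248   0.3763] f [-0.3  0.1 -0.4] w 0.0195 yaw y 3.6 go [ -2.1  -0.7 115.3]
```

Request:
{"method": "step_arm", "body": {
  "steps": [
    [-1,0,40,0],
    [-1,0,80,0],
    [-1,0,105,0],
    [-1,0,115,0],
    [-1,0,115,0]
  ]
}}

```text
time_s: 43.95
position: [0.5459, -0.2495, 0.2617]
orientation: [-2.15, -2.29, 0.0]
ft_force: [-0.6, -0.3, 0.5]
width: 0.0194
grasp_force: 58.7
```

Request:
{"method": "step_arm", "body": {
  "steps": [
    [0,0,0,0],
    [0,0,0,0],
    [0,0,-50,0],
    [0,0,-100,0],
    [0,0,-100,0]
  ],
  "hand": 40
}}

```text
time_s: 44.58
position: [0.5468, -0.2511, 0.3676]
orientation: [2.144, 2.281, 0.002]
ft_force: [0.3, -0.6, -0.6]
width: 0.0397
grasp_force: 0.0
```

```bash
python3 - <<'E'
from m import *
p=shot('wrist');lm('stopper6',p,4);lm('drawer_floor',p);go(.365,-.3065,.265)
t=shot('top');lm('chest_drawer0_handle',t);lm('stopper6',t,6)
E
```

```text
stopper6 land [ 0.5442 -0.2538  0.1011] 0.88
stopper6 land [ 0.5309 -0.3614  0.0887] 0.73
stopper6 land [ 0.5321 -0.2915  0.091 ] 0.67
drawer_floor land [ 0.5562 -0.3019  0.0816] 0.79
T [ 0.5454 -0.2502  0.3615] f [ 0.3  0.2 -0.7] w 0.04 yaw y 3.5 go [ -45.1 -183.5   96.5]
chest_drawer0_handle land [0.6416 0.0185 0.0863] 0.24
stopper6 land [ 0.5285 -0.2904  0.0876] 0.6
stopper6 land [0.6408 0.0194 0.0883] 0.47
stopper6 land [0.6605 0.2207 0.0948] 0.41
stopper6 land [ 0.55   -0.2522  0.1011] 0.38
```

All three stoppers are in the drawer. Now grip the handle and push it shut.

Request:
{"method": "step_arm", "body": {
  "steps": [
    [-55,-140.5,0,0],
    [-55,-140.5,0,0],
    [-55,-140.5,0,0],
    [-55,-140.5,0,0],
    [-55,-140.5,40,0],
    [-55,-140.5,75,0],
    [-55,-140.5,101,0],
    [-55,-140.5,101,0]
  ],
  "hand": 30
}}

```text
time_s: 45.88
position: [0.4099, -0.3132, 0.2593]
orientation: [-2.149, -2.289, -0.002]
ft_force: [-0.4, 0.0, -0.2]
width: 0.0298
grasp_force: 0.0
```

Request:
{"method": "step_arm", "body": {
  "steps": [
    [0,0,0,0],
    [0,0,0,0],
    [0,0,0,0]
  ],
  "hand": 0
}}

```text
time_s: 46.25
position: [0.4091, -0.3135, 0.2604]
orientation: [-2.15, -2.289, -0.001]
ft_force: [1.0, 0.4, -2.6]
width: 0.0088
grasp_force: 58.4
```

Request:
{"method": "step_arm", "body": {
  "steps": [
    [0,10,0,0],
    [0,25,0,0],
    [0,40,0,0],
    [0,58,0,0],
    [0,76,0,0],
    [0,94,0,0],
    [0,112,0,0],
    [0,126,0,0],
    [0,136,0,0],
    [0,140,0,0],
    [0,140,0,0]
  ]
}}

```text
time_s: 47.62
position: [0.5504, -0.3037, 0.2604]
orientation: [-2.15, -2.29, -0.003]
ft_force: [0.4, 6.4, -0.9]
width: 0.0092
grasp_force: 58.7
```

Request:
{"method": "step_arm", "body": {
  "steps": [
    [0,2,0,0],
    [0,4,0,0],
    [0,4,0,0]
  ]
}}

```text
time_s: 48.0
position: [0.554, -0.3035, 0.2604]
orientation: [-2.15, -2.289, -0.003]
ft_force: [-0.2, 6.2, -1.0]
width: 0.0089
grasp_force: 58.8
```

Request:
{"method": "step_arm", "body": {
  "steps": [
    [0,2,0,0],
    [0,4,0,0],
    [0,4,0,0]
  ]
}}

```text
time_s: 48.38
position: [0.5564, -0.3035, 0.2604]
orientation: [-2.147, -2.287, 0.002]
ft_force: [-8.7, 5.4, 3.6]
width: 0.0089
grasp_force: 59.3
```

Request:
{"method": "step_arm", "body": {
  "steps": [
    [0,1.5,0,0],
    [0,3,0,0],
    [0,3,0,0]
  ]
}}

```text
time_s: 48.75
position: [0.5574, -0.3035, 0.2603]
orientation: [-2.144, -2.283, 0.007]
ft_force: [-19.2, 4.4, 9.1]
width: 0.009
grasp_force: 60.0
```

Hard stop at 19 N. Ease off, release, rise and check everything.

Request:
{"method": "step_arm", "body": {
  "steps": [
    [0,-2.5,0,0],
    [0,-2.5,0,0]
  ]
}}

```text
time_s: 49.0
position: [0.5564, -0.3035, 0.2604]
orientation: [-2.147, -2.286, 0.002]
ft_force: [-10.1, 5.6, 4.1]
width: 0.0086
grasp_force: 59.6
```

Request:
{"method": "step_arm", "body": {
  "steps": [
    [0,0,0,0],
    [0,0,0,0],
    [0,0,-60,0],
    [0,0,-130,0],
    [0,-100,-150,0],
    [0,-120,-150,0],
    [0,-120,-150,0],
    [0,-120,-150,0]
  ],
  "hand": 26
}}

```text
time_s: 50.0
position: [0.4379, -0.3126, 0.4115]
orientation: [2.15, 2.286, 0.0]
ft_force: [0.2, -0.2, 0.4]
width: 0.0258
grasp_force: 0.0
```

```bash
python3 - <<'E'
from m import *
a=shot('wrist');b=shot('side');t=shot('top');go(0,0,0)
for p in(a,b,t): lm('chest_drawer0_handle',p,1)
lm('dropper1',b,8);lm('stopper1',b,8);lm('dropper1',t,8);lm('stopper1',t,8)
h=lambda im,r:cv2.resize(im['color'][r[0]:r[1],r[2]:r[3],::-1],(400,300),interpolation=cv2.INTER_CUBIC)
cv2.imwrite('pics/fin.png',np.vstack([np.hstack([h(b,(150,290,160,360)),h(b,(190,340,360,560))]),np.hstack([h(t,(90,290,150,350)),h(a,(0,420,0,560))])]))
E
```

```text
T [ 0.4385 -0.3123  0.4104] f [-0.3 -0.1 -0.6] w 0.0258 yaw y 3.6 go [ 339.2 -418.1  410.3]
chest_drawer0_handle land [ 0.5553 -0.3038  0.0979] 0.8
chest_drawer0_handle land [ 0.5565 -0.3052  0.1027] 0.57
chest_drawer0_handle land [ 0.5594 -0.3051  0.101 ] 0.87
dropper1 land [0.3999 0.0582 0.0011] 0.69
dropper1 land [0.5513 0.0434 0.    ] 0.45
dropper1 land [0.653  0.2227 0.0881] 0.17
stopper1 land [0.6536 0.2193 0.0913] 0.37
dropper1 land [0.6562 0.1692 0.0314] 0.58
dropper1 land [0.6444 0.0724 0.0312] 0.54
dropper1 land [0.6472 0.1215 0.0296] 0.47
dropper1 land [0.398  0.0668 0.0011] 0.44
dropper1 land [ 0.5404  0.1335 -0.0049] 0.43
dropper1 land [ 0.5574  0.0407 -0.001 ] 0.38
stopper1 land [0.6591 0.219  0.0932] 0.53
stopper1 land [0.6407 0.0167 0.086 ] 0.46
stopper1 land [0.6495 0.1211 0.093 ] 0.37
```

View pics/fin.png

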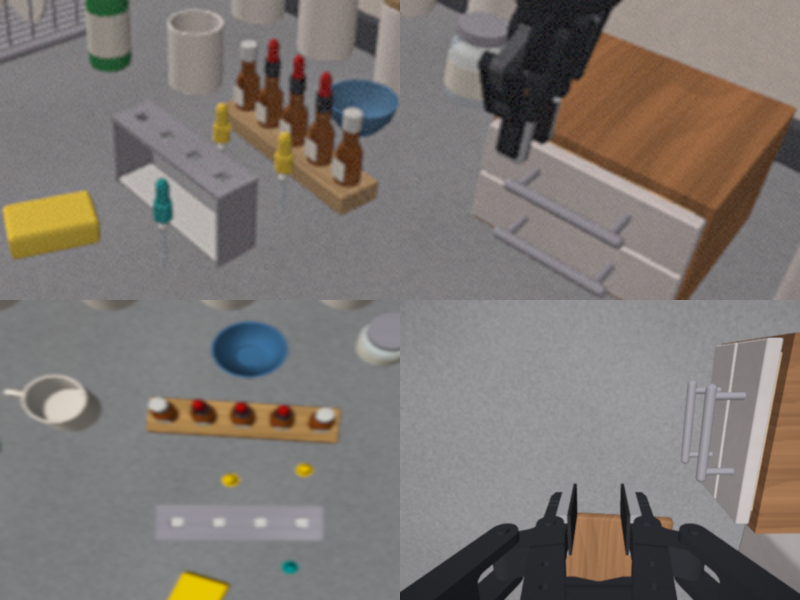

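All three droppers are seated in vials 2 to 4 (fin.png panel 3: red at 203, 241 and 283). White stoppers remain in vials 1 and 5, the stand is empty, and the drawer is shut.

```bash
python3 -c "
from bench import env
print(env.hand_in())"
```

```text
the job is handed in; nothing more can be done
None
```

The job is handed in with no score shown back: three droppers are snapped home in vials 2, 3 and 4, vials 1 and 5 keep their own stoppers, and the stoppers from vials 3 and 4 plus the loose one are in the fully closed upper drawer.

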